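Press a connector home with one turn of the bench press hand wheel

TASK

The white connector under the bench screw press still stands one screw turn proud of its circuit board. With the fingertips, push the hand wheel round by its upright red handle exactly one full turn clockwise (seen from above), so that the handle ends back where it started and the connector is pressed home, and go no further, or the board cracks. Only push the handle, never take it between the fingers; then leave it, and leave everything else on the bench where it is.

Things in the scene. Friction and masses are not known exactly. Their poses are not given: they have to be found in the camera images.
- press: blue bench screw press, bolted down: bed 200 (x) x 240 (y) x 25 high, two steel columns at y = +-95, crosshead 60 x 232 with its top 150 above the bench, brass nut to 164. Origin: centre of the bed's underside, on the bench and on the screw axis; z up, x away from the robot when its yaw is 0
- press_wheel (a joint): angle of the hand wheel in rad; grows as the wheel turns clockwise seen from above, which drives the screw and ram down 6 mm a turn (the wheel and handle sink with it). It starts within 0.6 rad of 0, not always at 0. Stiff: it needs about 5 to 6 N at the handle, and stays where it is left; stops at -2.5 and 10.5
- wheel_hub (a point): centre of the hand wheel, on its vertical axis, about 195 above the bench at the height of the rim's middle. Bare aluminium wheel, three spokes, 158 over the rim, rim bar 18 thick (its top 9 above this point); hub 38 across, its cap reaching 17 above this point
- handle_mid (a point): point on the axis of the red handle, 70 from the wheel's axis and 48 above wheel_hub. The handle stands straight up from the rim on a 25 wide aluminium boss, spins freely on its own pin, is 24 thick at its middle and 18 at the ends, and reaches from 35 below this point to 35 above it
- ram_tool (a point): underside of the aluminium press tool on the ram, resting on the connector, about 64 above the bench at the start; it only moves up and down with the screw, 6 mm per turn of the wheel. The connector moves with it; its foot is then about 6 above the board, whose top is 45 above the bench
- press_handle: the red handle itself; origin at its foot on its axis, 35 below handle_mid; it spins about its own z, so its yaw means nothing
- spool: reel of solder wire, dark flanges and silver winding, 62 across, 55 high, standing beside the press; origin at its underside. Bystander, not to be moved
- flux: small amber bottle with black cap, 36 across, 85 high, standing beside the press; origin at its underside. Bystander, not to be moved
- driver: screwdriver with yellow handle, 180 long, lying between the press and the robot; origin at its underside. Bystander, not to be moved
- spare: spare white connector, 11 x 60 x 12, lying on the front of the press bed; origin at its underside. Bystander, not to be moved
- tip_tin: low dark tin with brass wool for soldering tips, 72 across, about 58 high; origin at its underside. Bystander, not to be moved
- mug: blue mug, 80 across, 92 high, handle at its +y side; origin at its underside. Bystander, not to be moved
- spare_board: spare green circuit board with dark parts on it, 110 x 150, about 17 high; origin at its underside. Bystander, not to be moved
- power_driver: cordless screwdriver lying on its side, dark green with red trigger, about 175 x 120, 56 high; origin at its underside. Bystander, not to be moved

How it is judged (in metres and radians):
On the way, in this order (a step that is already met when the one before it is completed fails the run):
1. The fingers push the handle half way round, clockwise (the handle is more than 120 mm from where it started and the fingers bear on it) (distance of handle_mid from where it was at the start of the episode above 0.12 m and value of joint press_wheel above 1.4 rad and contact force between the fingers and press_handle above 0.5 N), for 0.02 s.
2. The fingers push the handle on through the last quarter (it comes within 75 mm of where it started) (distance of handle_mid from where it was at the start of the episode below 0.075 m and value of joint press_wheel above 4 rad and contact force between the fingers and press_handle above 0.5 N), for 0.02 s.
At the end, for the whole second after the job is handed in: The wheel stands still one full turn clockwise from its start, within 15 degrees (the ram 6 mm lower, within 0.25 mm; the handle back within 20 mm of where it was), and every loose thing is within 20 mm of where it stood (distance of ram_tool from where it was at the start of the episode between 0.00575 and 0.00625 m and value of joint press_wheel above 5.2 rad and distance of handle_mid from where it was at the start of the episode below 0.0195 m and velocity of joint press_wheel between -0.05 and 0.05 rad/s and distance of each of spool, flux, driver, spare, tip_tin, mug, spare_board, power_driver from where it was at the start of the episode below 0.02 m); the robot touches nothing.
It fails at once if The wheel is turned over a turn by more than 30 degrees (the ram moves over 6.5 mm: the board cracks) (distance of ram_tool from where it was at the start of the episode above 0.0065 m).
It fails at once if The handle is taken between the fingers (TCP within 10 mm of its axis and down beside it) (horizontal distance between the grasp point and handle_mid below 0.01 m and z of the grasp point in the frame of handle_mid below 0.043 m).
It fails at once if A loose thing on the bench is lifted, carried or knocked more than 30 mm (distance of any of spool, flux, driver, spare, tip_tin, mug, spare_board, power_driver from where it was at the start of the episode above 0.03 m).
It also fails if it takes over 51 s, if anything falls off the work surface, if the arm or the gripper's body presses on something with over 40 N, if the wrist force passes 120 N, or if a joint passes its speed limit or range.

ROBOT

A 7-joint arm with a two-finger parallel gripper is mounted at the origin on the work surface. World frame = base frame: x ahead of the robot, y to its left, z up, the work surface at z = 0. Lengths are in m, angles in degrees, forces in N, time in s.
With the tool pointing down it reaches from about 0.425 to 0.95 m from the base axis. Payload 4.7 kg.
Tool frame: the origin (TCP) lies between the finger pads, 19 mm behind the fingertips; this is the grasp point; z points along the fingers, y is the line along which they close (so a half turn about z gives the same grasp; the last joint's range is limited). The gripper opens to 87 mm and grips with 3 to 60 N. Pads are 19 mm wide; open, the fingers measure 117 mm over their backs; the gripper's body (75 mm by 190 mm) begins 51 mm behind the grasp point.
Start: joints at [64.177, 26.849, -2.785, 87.806, 1.381, 65.374, -4.715], TCP at [0.276, -0.616, 0.241] pointing down, gripper open.
Joint ranges: [-148.3, 148.3], [-19.14, 114.17], [-79.39, 73.82], [5.75, 140.21], [-59.74, 239.74], [12.07, 113.84], [-152.46, 152.46]. Speed limits (degrees/s): [147.25, 147.25, 180, 180, 180, 180, 180].

INTERFACE

Orientations are given as [roll, pitch, yaw] about the fixed x, y, z axes, in that order (R = Rz(yaw) Ry(pitch) Rx(roll)).
In Python, from workcell import ctrl, optics, order gives the robot as it stands. The module is installed in compiled form; this text tells all that it offers.
- The arm moves only by the shell command python3 -m creep 'ROWS' [FORCE]. ROWS is JSON, a list of rows, each an object with "angular": the turn, a rotation vector about the tool's x, y, z in degrees, a list of three; "travel": the shift along the tool's x, y, z in m, a list of three; "hand": the closure, from 0 (fully open) to 1 (shut). In form: [{"angular": [rx, ry, rz], "travel": [tx, ty, tz], "hand": hand}, ...]. A call has 1 to 20 rows; each row is the pose to reach, as a shift and turn from the pose commanded when the call began, along the tool's axes at that moment; what a row does not reach only later rows make up. A row lasts 1/12 s, in which the tool goes at most 41.7 mm and 7.16 degrees, less where a joint would pass 70% of its speed; a pose out of reach is approached as far as the arm can. A call with a gripper value outside its range is refused whole. The fingers move at their own pace and stop on an object; FORCE is the grip in N (left out, the last holds). Time passes only in rows, so rows that repeat a pose let the fingers close. It gives the time, the measured TCP pose, the force, the opening and the grip force at its end, in the units of the state.
- ctrl.get_obs(): the state, without advancing time (a new reading comes with each control period).
- optics.get_image(name): name is "scene" or "top"; returns a dict with "frame" (420x560x3 uint8, red, green, blue), "fx", "fy", "cx", "cy" (pixels), "k1" (the pictures are not rectified: a ray, as slopes to the right and down, at radius r is drawn at 1 + k1 r^2 times it, then the intrinsics apply), "view" (4x4, takes a point from world to camera coordinates). Camera axes: x right, y down, z forward; pixel columns grow to the right and rows downward; lengths in m; the calibration is good to about 2 mm. A picture is of the moment at which its call begins. There is no depth.
- order.sign_off(): hands the job in; it is judged then, once.
The state is a dict: "t": time; "qpos": joint angles; "joint_velocities": joint speeds; "joint_torque": joint torques, N m; "tool_pos": TCP position; "orientation": TCP orientation; "ft_force": force on the tool from outside, world axes, zero at the start; "ft_torque": the same for the moment, N m; "width": finger opening in m; "finger_force": force on a finger pad.
Only numpy, scipy, OpenCV 4.12 (cv2) and the standard library are available. Lean on these libraries where they do the work, as an engineer would, in place of code of your own. Each camera call takes 0.05 s, during which the arm holds its last target. There are 200 camera calls.

## Working session

There is one attempt and no reset: what is moved stays moved. The work goes in short steps, Python scripts to look and compute and a shell command to move; the robot and the scene stay as the last step left them, time stands still between calls to the robot, and variables do not carry over. Pictures are saved under pics/ and viewed, at most 10 in all, crops included, and the job is handed in when it is done.

```bash
mkdir -p pics && python3 - <<'E'
from workcell import ctrl, optics
import cv2,numpy as np
for n in("scene","top"):
    d=optics.get_image(n); cv2.imwrite(f"pics/{n}0.png",d["frame"][:,:,::-1])
    print(n,{k:(np.round(v,4).tolist() if k=="view" else v) for k,v in d.items() if k!="frame"})
o=ctrl.get_obs(); print({k:np.round(v,3).tolist() for k,v in o.items()})
E
```

```text
scene {'fx': 495.28057436629996, 'fy': 495.28057436629996, 'cx': 282.56490916800067, 'cy': 213.18729814827685, 'k1': 0.05730706620840161, 'view': [[-0.3567, 0.9342, 0.0066, 0.1862], [0.6941, 0.2698, -0.6674, -0.2587], [-0.6252, -0.2335, -0.7447, 2.1332], [0.0, 0.0, 0.0, 1.0]]}
top {'fx': 382.98267114525436, 'fy': 382.98267114525436, 'cx': 281.610034904121, 'cy': 207.19250761390109, 'k1': -0.008537283550196686, 'view': [[0.0023, -1.0, 0.0022, -0.0005], [-0.9929, -0.0025, -0.1186, 0.5484], [0.1187, -0.0019, -0.9929, 1.2969], [0.0, 0.0, 0.0, 1.0]]}
{'t': 0.1, 'qpos': [64.179, 26.894, -2.783, 87.868, 1.38, 65.377, -4.715], 'joint_velocities': [-0.031, -0.063, 0.002, -0.146, -0.035, -0.078, 0.012], 'joint_torque': [0.0, -50.917, -0.081, -23.683, -0.062, 0.034, 0.0], 'tool_pos': [0.276, -0.615, 0.24], 'orientation': [-179.894, 0.004, 24.166], 'ft_force': [-0.729, 0.592, -0.312], 'ft_torque': [-0.021, 0.012, 0.019], 'finger_force': 0.0, 'width': 0.087}
```

View pics/scene0.png

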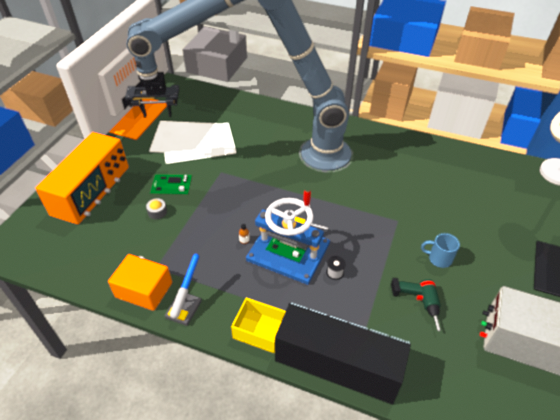

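View pics/top0.png

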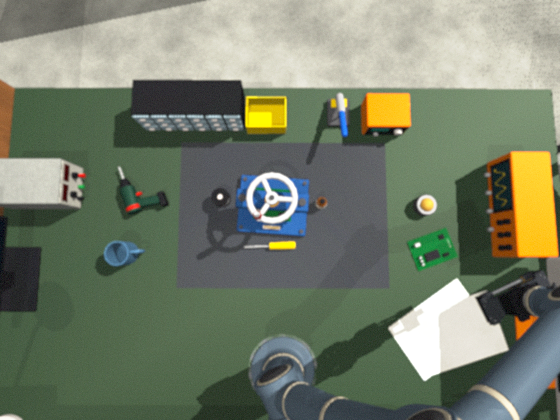

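The scene view shows the wheel hub near (289,216) and the red handle near (307,198). In the top view the hub is near (272,197) and the handle near (257,215). I'll enlarge both.

```bash
python3 - <<'E'
import cv2,numpy as np
a=cv2.imread("pics/scene0.png")[180:280,230:360]; b=cv2.imread("pics/top0.png")[160:260,200:330]
f=lambda i:cv2.resize(i,None,fx=5.5,fy=5.5,interpolation=cv2.INTER_CUBIC)[:300*2]
def g(i,x0,y0,n):
    i=cv2.resize(i,None,fx=6,fy=6,interpolation=cv2.INTER_CUBIC)
    for k in range(0,130,10): cv2.putText(i,str(x0+k),(k*6,8),0,.3,(255,255,255)); cv2.line(i,(k*6,10),(k*6,14),(255,255,255))
    for k in range(0,100,10): cv2.putText(i,str(y0+k),(0,k*6+4),0,.3,(255,255,255)); 
    cv2.imwrite(n,i)
g(a,230,180,"pics/c1.png"); g(b,200,160,"pics/c2.png")
E
```

```text
(no output)
```

View pics/c1.png

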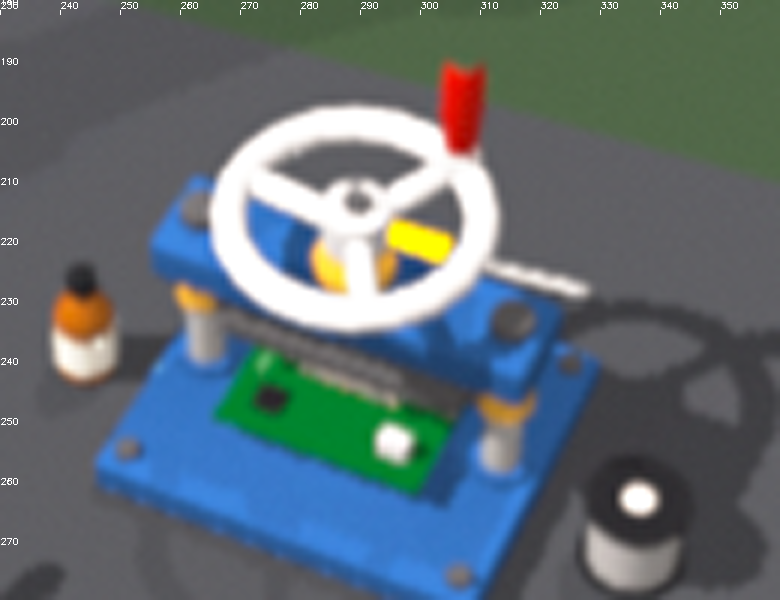

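View pics/c2.png

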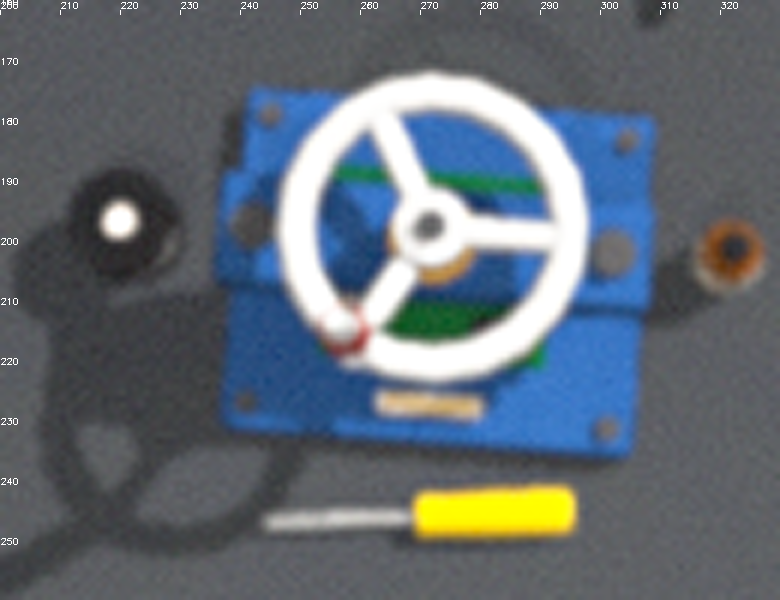

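The crops give these pixel positions:
- **Hub cap centre:** scene (289.5,213.8), top (271.7,197.8).
- **Handle axis:** scene from top (307.2,191) to foot (307,205.3). In the top view the blob is centred near (257.3,214.5), where the handle is seen nearly end-on.

Next I'll triangulate these.

```bash
cat > h.py <<'E'
import numpy as np, json
from scipy.optimize import least_squares
from workcell import ctrl, optics
C={}
def cam(n):
    if n not in C: C[n]=optics.get_image(n)
    return C[n]
def proj(n,p):
    d=cam(n); V=np.array(d["view"]); q=V[:3,:3]@np.array(p)+V[:3,3]; s=q[:2]/q[2]; s=s*(1+d["k1"]*(s@s))
    return np.array([d["fx"]*s[0]+d["cx"],d["fy"]*s[1]+d["cy"]])
def tri(a,b):
    r=least_squares(lambda p:np.r_[proj("scene",p)-a,proj("top",p)-b],[.5,0,.2]); return r.x,r.fun
E
python3 - <<'E'
from h import *
hub,f=tri((289.5,213.8),(271.7,197.8)); print("cap",hub.round(4),f.round(2))
# rim fit: extents
t=np.linspace(0,2*np.pi,180)
def ext(n,c):
    P=np.array([proj(n,[c[0]+.079*np.cos(a),c[1]+.079*np.sin(a),c[2]]) for a in t]); return np.r_[P.min(0),P.max(0)]
g=lambda c:np.r_[ext("scene",c)-[265,198,313.3,235],ext("top",c)-[246.2,172,298.3,223.8]]
r=least_squares(g,[.5,0,.2]); print("rim",r.x.round(4),r.fun.round(2))
h,f=tri((307.1,198.2),(257.3,214.5));print("handle",h.round(4),f.round(2))
# constrained: handle at 70 from axis, foot/top rows
c=r.x
def k(p):
    q=[p[0]+.07*np.cos(p[2]),p[1]+.07*np.sin(p[2]),p[3]+.048]
    return np.r_[proj("scene",np.r_[q[:2],q[2]+.035])-[307.2,190.8],proj("scene",np.r_[q[:2],q[2]-.035])-[307,205.3],proj("top",q)-[257.3,214.5],(proj("scene",[p[0],p[1],p[3]+.017])-[289.5,213.8]),(proj("top",[p[0],p[1],p[3]+.017])-[271.7,197.8]),g([p[0],p[1],p[3]])*.5]
r=least_squares(k,[c[0],c[1],2.5,c[2]]);p=r.x;print("joint",p[:2].round(4),np.degrees(p[2]),p[3].round(4),r.fun.round(1)); print([p[0]+.07*np.cos(p[2]),p[1]+.07*np.sin(p[2]),p[3]+.048])
E
```

```text
cap [0.5562 0.0333 0.2015] [-0.76 -0.04 -0.67  0.22]
rim [0.5578 0.0323 0.1926] [-0.73  0.45 -1.09 -0.67 -0.6   0.54 -1.06 -0.14]
handle [0.5015 0.0741 0.2377] [-0.74 -0.01 -0.63  0.2 ]
joint [0.557  0.0331] 143.5205958326928 0.1885 [-0.1  0.  -0.9  0.3 -0.8  0.5 -0.9 -0.7 -0.6 -0.3 -0.2  0.6 -0.4  0.
 -0.4  0.5 -0.7  0.1]
[np.float64(0.500729624627321), np.float64(0.07467813170512447), np.float64(0.23650952977501294)]
```

```bash
cat >> h.py <<'E'
from scipy.spatial.transform import Rotation as Ro
def to(target,yaw=None):
    o=ctrl.get_obs(); R=Ro.from_euler("xyz",o["orientation"],degrees=True)
    print("travel",R.inv().apply(np.array(target)-o["tool_pos"]).round(4),"dyaw(toolz)",None if yaw is None else -(yaw-o["orientation"][2]))
def st():
    o=ctrl.get_obs(); print({k:np.round(o[k],3).tolist() for k in("t","qpos","tool_pos","orientation","ft_force","width")})
E
python3 -c "
from h import *
to([.470,.034,.33],233.5)"
```

```text
travel [ 0.4427 -0.5134 -0.0888] dyaw(toolz) -209.33154835885952
```

```bash
python3 -m creep '[{"angular":[0,0,-50],"travel":[0.2,-0.23,-0.089],"hand":0.86},{"angular":[0,0,-50],"travel":[0.2,-0.23,-0.089],"hand":0.86},{"angular":[0,0,-50],"travel":[0.2,-0.23,-0.089],"hand":0.86},{"angular":[0,0,-50],"travel":[0.2,-0.23,-0.089],"hand":0.86},{"angular":[0,0,-50],"travel":[0.2,-0.23,-0.089],"hand":0.86},{"angular":[0,0,-50],"travel":[0.2,-0.23,-0.089],"hand":0.86},{"angular":[0,0,-100],"travel":[0.443,-0.513,-0.089],"hand":0.86},{"angular":[0,0,-100],"travel":[0.443,-0.513,-0.089],"hand":0.86},{"angular":[0,0,-100],"travel":[0.443,-0.513,-0.089],"hand":0.86},{"angular":[0,0,-100],"travel":[0.443,-0.513,-0.089],"hand":0.86},{"angular":[0,0,-100],"travel":[0.443,-0.513,-0.089],"hand":0.86},{"angular":[0,0,-100],"travel":[0.443,-0.513,-0.089],"hand":0.86},{"angular":[0,0,-100],"travel":[0.443,-0.513,-0.089],"hand":0.86},{"angular":[0,0,-100],"travel":[0.443,-0.513,-0.089],"hand":0.86},{"angular":[0,0,-100],"travel":[0.443,-0.513,-0.089],"hand":0.86},{"angular":[0,0,-100],"travel":[0.443,-0.513,-0.089],"hand":0.86},{"angular":[0,0,-100],"travel":[0.443,-0.513,-0.089],"hand":0.86},{"angular":[0,0,-100],"travel":[0.443,-0.513,-0.089],"hand":0.86},{"angular":[0,0,-100],"travel":[0.443,-0.513,-0.089],"hand":0.86},{"angular":[0,0,-100],"travel":[0.443,-0.513,-0.089],"hand":0.86}]' 20; python3 -c "
from h import *
st();to([.470,.034,.33],233.5)"
```

```text
t: 1.87
tool_pos: [0.4703, 0.0324, 0.3299]
orientation: [-179.9, 0.0, 124.1]
ft_force: [0.0, -0.5, -0.2]
width: 0.0122
finger_force: 0.0
{'t': 1.867, 'qpos': [30.197, 6.546, -42.303, 105.405, 4.729, 69.863, 20.536], 'tool_pos': [0.47, 0.032, 0.33], 'orientation': [-179.935, 0.015, 124.091], 'ft_force': [0.033, -0.502, -0.158], 'width': 0.012}
travel [ 0.0015  0.0007 -0.0001] dyaw(toolz) -109.40904921982566
```

```bash
python3 -m creep '[{"angular":[0,0,-109],"travel":[0.0015,0,0],"hand":0.86},{"angular":[0,0,-109],"travel":[0.0015,0,0],"hand":0.86},{"angular":[0,0,-109],"travel":[0.0015,0,0],"hand":0.86},{"angular":[0,0,-109],"travel":[0.0015,0,0],"hand":0.86},{"angular":[0,0,-109],"travel":[0.0015,0,0],"hand":0.86},{"angular":[0,0,-109],"travel":[0.0015,0,0],"hand":0.86},{"angular":[0,0,-109],"travel":[0.0015,0,0],"hand":0.86},{"angular":[0,0,-109],"travel":[0.0015,0,0],"hand":0.86},{"angular":[0,0,-109],"travel":[0.0015,0,0],"hand":0.86},{"angular":[0,0,-109],"travel":[0.0015,0,0],"hand":0.86},{"angular":[0,0,-109],"travel":[0.0015,0,0],"hand":0.86},{"angular":[0,0,-109],"travel":[0.0015,0,0],"hand":0.86},{"angular":[0,0,-109],"travel":[0.0015,0,0],"hand":0.86},{"angular":[0,0,-109],"travel":[0.0015,0,0],"hand":0.86},{"angular":[0,0,-109],"travel":[0.0015,0,0],"hand":0.86},{"angular":[0,0,-109],"travel":[0.0015,0,0],"hand":0.86},{"angular":[0,0,-109],"travel":[0.0015,0,0],"hand":0.86}]'; python3 -c "
from h import *
import cv2
st();to([.470,.034,.245],233.5)
h=np.array([.5008,.0745]);u=np.array([.595,.804])
for s in(.03,.0193):to(np.r_[h-s*u,.246],233.5)
b=cam('scene')['frame'][:,:,::-1][150:280,210:380];cv2.imwrite('pics/c3.png',cv2.resize(b,None,fx=4.4,fy=4.4,interpolation=2))"
```

```text
t: 3.28
tool_pos: [0.4694, 0.0326, 0.33]
orientation: [-180.0, -0.1, -127.0]
ft_force: [1.2, 0.4, -0.2]
width: 0.0117
finger_force: 0.0
{'t': 3.283, 'qpos': [39.997, 8.168, -53.614, 105.117, 7.033, 70.201, 127.223], 'tool_pos': [0.469, 0.033, 0.33], 'orientation': [-179.993, -0.066, -127.042], 'ft_force': [1.151, 0.416, -0.244], 'width': 0.012}
travel [-0.0016  0.0004  0.085 ] dyaw(toolz) -360.5422252726887
travel [-0.0224 -0.0001  0.0839] dyaw(toolz) -360.5422252726887
travel [-0.0331  0.      0.0839] dyaw(toolz) -360.5422252726887
```

View pics/c3.png

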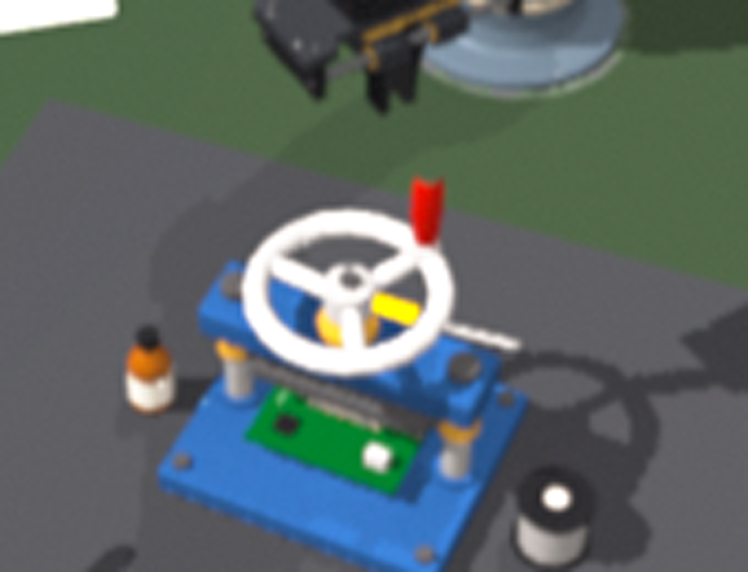

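The crop shows the nearly closed fingertips at about scene (300,174). They are above and behind the red handle at (307,198), and nothing has moved. I'll descend and then ease up to the handle.

```bash
python3 -m creep '[{"angular":[0,0,0],"travel":[0,0,0.04],"hand":0.86},{"angular":[0,0,0],"travel":[0,0,0.084],"hand":0.86},{"angular":[0,0,0],"travel":[0,0,0.084],"hand":0.86},{"angular":[0,0,0],"travel":[-0.01,0,0.084],"hand":0.86},{"angular":[0,0,0],"travel":[-0.02,0,0.084],"hand":0.86},{"angular":[0,0,0],"travel":[-0.025,0,0.084],"hand":0.86},{"angular":[0,0,0],"travel":[-0.028,0,0.084],"hand":0.86},{"angular":[0,0,0],"travel":[-0.031,0,0.084],"hand":0.86},{"angular":[0,0,0],"travel":[-0.031,0,0.084],"hand":0.86}]'; python3 -c "
from h import *
import cv2
st()
print(proj('scene',[.557,.033,.19]))
b=np.hstack([cam('scene')['frame'][165:265,240:340],cam('top')['frame'][150:250,220:320]])[:,:,::-1];cv2.imwrite('pics/c4.png',cv2.resize(b,None,fx=4,fy=4,interpolation=2))"
```

```text
t: 4.08
tool_pos: [0.4887, 0.0593, 0.2469]
orientation: [-179.9, -0.0, -126.9]
ft_force: [0.4, 0.3, -0.3]
width: 0.0117
finger_force: 0.1
{'t': 4.083, 'qpos': [32.561, 16.058, -52.49, 109.513, 14.551, 61.309, 117.22], 'tool_pos': [0.489, 0.059, 0.247], 'orientation': [-179.937, -0.008, -126.861], 'ft_force': [0.391, 0.299, -0.335], 'width': 0.012}
[288.49775556 216.22290574]
```

View pics/c4.png

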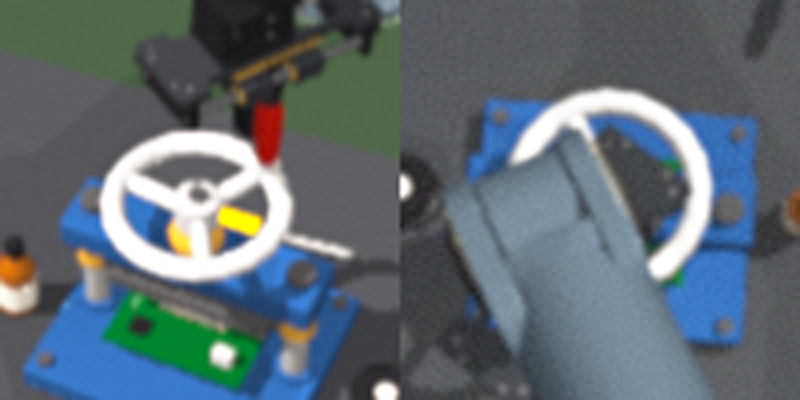

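```bash
python3 -c "
import numpy as np
for i in range(1,21):
  t=np.radians(3*i);print(3*i,round((20*(np.cos(t)-1)-70*np.sin(t))/1e3,4),round((20*np.sin(t)+70*(np.cos(t)-1))/1e3,4))"
```

```text
3 -0.0037 0.001
6 -0.0074 0.0017
9 -0.0112 0.0023
12 -0.015 0.0026
15 -0.0188 0.0028
18 -0.0226 0.0028
21 -0.0264 0.0025
24 -0.0302 0.0021
27 -0.034 0.0015
30 -0.0377 0.0006
33 -0.0414 -0.0004
36 -0.045 -0.0016
39 -0.0485 -0.003
42 -0.052 -0.0046
45 -0.0554 -0.0064
48 -0.0586 -0.0083
51 -0.0618 -0.0104
54 -0.0649 -0.0127
57 -0.0678 -0.0151
60 -0.0706 -0.0177
```

First 30° as a test, in 10 rows.

```bash
python3 -m creep '[{"angular":[0,0,3],"travel":[-0.0037,0.001,0],"hand":0.86},{"angular":[0,0,6],"travel":[-0.0074,0.0017,0],"hand":0.86},{"angular":[0,0,9],"travel":[-0.0112,0.0023,0],"hand":0.86},{"angular":[0,0,12],"travel":[-0.015,0.0026,0],"hand":0.86},{"angular":[0,0,15],"travel":[-0.0188,0.0028,0],"hand":0.86},{"angular":[0,0,18],"travel":[-0.0226,0.0028,0],"hand":0.86},{"angular":[0,0,21],"travel":[-0.0264,0.0025,0],"hand":0.86},{"angular":[0,0,24],"travel":[-0.0302,0.0021,0],"hand":0.86},{"angular":[0,0,27],"travel":[-0.034,0.0015,0],"hand":0.86},{"angular":[0,0,30],"travel":[-0.0377,0.0006,0],"hand":0.86}]'; python3 -c "
from h import *
import cv2
st()
b=np.hstack([cam('scene')['frame'][165:265,240:340],cam('top')['frame'][150:250,220:320]])[:,:,::-1];cv2.imwrite('pics/c5.png',cv2.resize(b,None,fx=4,fy=4,interpolation=2))"
```

```text
t: 5.02
tool_pos: [0.5082, 0.0896, 0.2458]
orientation: [180.0, -0.3, -157.0]
ft_force: [-5.3, -0.3, 2.2]
width: 0.0121
finger_force: 2.7
{'t': 5.017, 'qpos': [23.292, 17.413, -46.032, 106.756, 14.113, 62.014, 84.808], 'tool_pos': [0.508, 0.09, 0.246], 'orientation': [179.988, -0.312, -156.998], 'ft_force': [-5.283, -0.299, 2.182], 'width': 0.012}
```

View pics/c5.png

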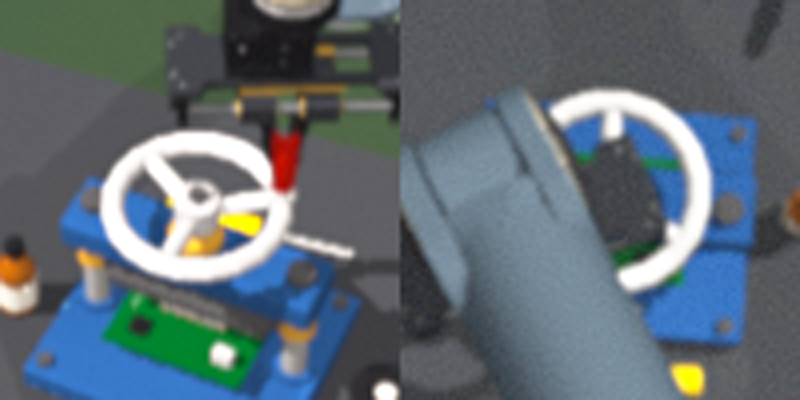

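The wheel has turned about 30°, with the handle now at about scene (311,206). It pushes back with 5 N and sits centred between the fingertips. I'll continue with 60° arcs.

```bash
python3 -m creep '[{"angular":[0,0,3],"travel":[-0.0037,0.001,0],"hand":0.86},{"angular":[0,0,6],"travel":[-0.0074,0.0017,0],"hand":0.86},{"angular":[0,0,9],"travel":[-0.0112,0.0023,0],"hand":0.86},{"angular":[0,0,12],"travel":[-0.015,0.0026,0],"hand":0.86},{"angular":[0,0,15],"travel":[-0.0188,0.0028,0],"hand":0.86},{"angular":[0,0,18],"travel":[-0.0226,0.0028,0],"hand":0.86},{"angular":[0,0,21],"travel":[-0.0264,0.0025,0],"hand":0.86},{"angular":[0,0,24],"travel":[-0.0302,0.0021,0],"hand":0.86},{"angular":[0,0,27],"travel":[-0.034,0.0015,0],"hand":0.86},{"angular":[0,0,30],"travel":[-0.0377,0.0006,0],"hand":0.86},{"angular":[0,0,33],"travel":[-0.0414,-0.0004,0],"hand":0.86},{"angular":[0,0,36],"travel":[-0.045,-0.0016,0],"hand":0.86},{"angular":[0,0,39],"travel":[-0.0485,-0.003,0],"hand":0.86},{"angular":[0,0,42],"travel":[-0.052,-0.0046,0],"hand":0.86},{"angular":[0,0,45],"travel":[-0.0554,-0.0064,0],"hand":0.86},{"angular":[0,0,48],"travel":[-0.0586,-0.0083,0],"hand":0.86},{"angular":[0,0,51],"travel":[-0.0618,-0.0104,0],"hand":0.86},{"angular":[0,0,54],"travel":[-0.0649,-0.0127,0],"hand":0.86},{"angular":[0,0,57],"travel":[-0.0678,-0.0151,0],"hand":0.86},{"angular":[0,0,60],"travel":[-0.0706,-0.0177,0],"hand":0.86}]'; python3 -c "
from h import *
st()"
```

```text
t: 6.78
tool_pos: [0.5805, 0.1044, 0.2452]
orientation: [179.9, -0.3, 143.2]
ft_force: [-2.8, 4.9, -3.9]
width: 0.0123
finger_force: 2.9
{'t': 6.783, 'qpos': [10.378, 21.978, -32.162, 98.088, 12.527, 63.722, 27.738], 'tool_pos': [0.58, 0.104, 0.245], 'orientation': [179.947, -0.296, 143.249], 'ft_force': [-2.788, 4.855, -3.898], 'width': 0.012}
```

```bash
python3 -m creep '[{"angular":[0,0,3],"travel":[-0.0037,0.001,0],"hand":0.86},{"angular":[0,0,6],"travel":[-0.0074,0.0017,0],"hand":0.86},{"angular":[0,0,9],"travel":[-0.0112,0.0023,0],"hand":0.86},{"angular":[0,0,12],"travel":[-0.015,0.0026,0],"hand":0.86},{"angular":[0,0,15],"travel":[-0.0188,0.0028,0],"hand":0.86},{"angular":[0,0,18],"travel":[-0.0226,0.0028,0],"hand":0.86},{"angular":[0,0,21],"travel":[-0.0264,0.0025,0],"hand":0.86},{"angular":[0,0,24],"travel":[-0.0302,0.0021,0],"hand":0.86},{"angular":[0,0,27],"travel":[-0.034,0.0015,0],"hand":0.86},{"angular":[0,0,30],"travel":[-0.0377,0.0006,0],"hand":0.86},{"angular":[0,0,33],"travel":[-0.0414,-0.0004,0],"hand":0.86},{"angular":[0,0,36],"travel":[-0.045,-0.0016,0],"hand":0.86},{"angular":[0,0,39],"travel":[-0.0485,-0.003,0],"hand":0.86},{"angular":[0,0,42],"travel":[-0.052,-0.0046,0],"hand":0.86},{"angular":[0,0,45],"travel":[-0.0554,-0.0064,0],"hand":0.86},{"angular":[0,0,48],"travel":[-0.0586,-0.0083,0],"hand":0.86},{"angular":[0,0,51],"travel":[-0.0618,-0.0104,0],"hand":0.86},{"angular":[0,0,54],"travel":[-0.0649,-0.0127,0],"hand":0.86},{"angular":[0,0,57],"travel":[-0.0678,-0.0151,0],"hand":0.86},{"angular":[0,0,60],"travel":[-0.0706,-0.0177,0],"hand":0.86}]'; python3 -c "
from h import *
import cv2
st()
b=np.hstack([cam('scene')['frame'][165:265,240:340],cam('top')['frame'][150:250,220:320]])[:,:,::-1];cv2.imwrite('pics/c6.png',cv2.resize(b,None,fx=4,fy=4,interpolation=2))"
```

```text
t: 8.45
tool_pos: [0.6287, 0.0477, 0.2456]
orientation: [179.9, -0.3, 83.2]
ft_force: [2.2, 4.6, -4.5]
width: 0.0124
finger_force: 2.6
{'t': 8.45, 'qpos': [5.27, 23.589, -18.164, 93.322, 7.711, 64.204, -21.599], 'tool_pos': [0.629, 0.048, 0.246], 'orientation': [179.935, -0.261, 83.221], 'ft_force': [2.161, 4.55, -4.505], 'width': 0.012}
```

View pics/c6.png

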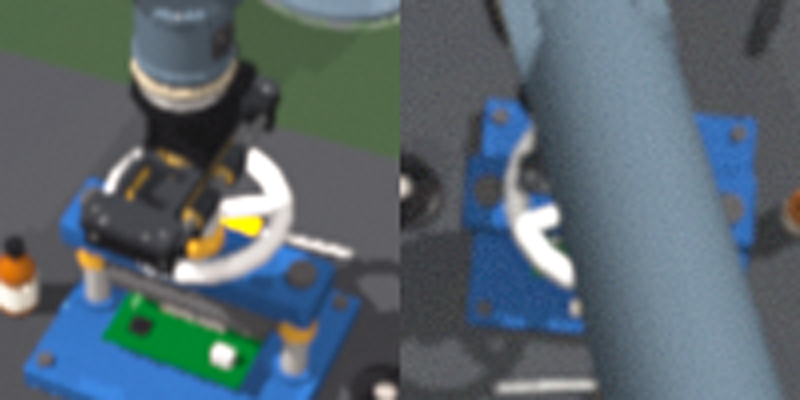

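The gripper hides the handle at the far side of the wheel. The visible spokes match a turn of about 150°, and the bystanders haven't moved.

```bash
python3 -m creep '[{"angular":[0,0,3],"travel":[-0.0037,0.001,0],"hand":0.86},{"angular":[0,0,6],"travel":[-0.0074,0.0017,0],"hand":0.86},{"angular":[0,0,9],"travel":[-0.0112,0.0023,0],"hand":0.86},{"angular":[0,0,12],"travel":[-0.015,0.0026,0],"hand":0.86},{"angular":[0,0,15],"travel":[-0.0188,0.0028,0],"hand":0.86},{"angular":[0,0,18],"travel":[-0.0226,0.0028,0],"hand":0.86},{"angular":[0,0,21],"travel":[-0.0264,0.0025,0],"hand":0.86},{"angular":[0,0,24],"travel":[-0.0302,0.0021,0],"hand":0.86},{"angular":[0,0,27],"travel":[-0.034,0.0015,0],"hand":0.86},{"angular":[0,0,30],"travel":[-0.0377,0.0006,0],"hand":0.86},{"angular":[0,0,33],"travel":[-0.0414,-0.0004,0],"hand":0.86},{"angular":[0,0,36],"travel":[-0.045,-0.0016,0],"hand":0.86},{"angular":[0,0,39],"travel":[-0.0485,-0.003,0],"hand":0.86},{"angular":[0,0,42],"travel":[-0.052,-0.0046,0],"hand":0.86},{"angular":[0,0,45],"travel":[-0.0554,-0.0064,0],"hand":0.86},{"angular":[0,0,48],"travel":[-0.0586,-0.0083,0],"hand":0.86},{"angular":[0,0,51],"travel":[-0.0618,-0.0104,0],"hand":0.86},{"angular":[0,0,54],"travel":[-0.0649,-0.0127,0],"hand":0.86},{"angular":[0,0,57],"travel":[-0.0678,-0.0151,0],"hand":0.86},{"angular":[0,0,60],"travel":[-0.0706,-0.0177,0],"hand":0.86}]'; python3 -c "
from h import *
st()"
```

```text
t: 10.22
tool_pos: [0.6032, -0.0218, 0.246]
orientation: [-180.0, -0.2, 23.2]
ft_force: [4.6, 2.6, -4.1]
width: 0.0121
finger_force: 2.8
{'t': 10.217, 'qpos': [2.183, 20.01, -5.298, 97.625, 1.94, 62.28, -70.503], 'tool_pos': [0.603, -0.022, 0.246], 'orientation': [-179.974, -0.199, 23.192], 'ft_force': [4.578, 2.634, -4.141], 'width': 0.012}
```

```bash
python3 -m creep '[{"angular":[0,0,3],"travel":[-0.0037,0.001,0],"hand":0.86},{"angular":[0,0,6],"travel":[-0.0074,0.0017,0],"hand":0.86},{"angular":[0,0,9],"travel":[-0.0112,0.0023,0],"hand":0.86},{"angular":[0,0,12],"travel":[-0.015,0.0026,0],"hand":0.86},{"angular":[0,0,15],"travel":[-0.0188,0.0028,0],"hand":0.86},{"angular":[0,0,18],"travel":[-0.0226,0.0028,0],"hand":0.86},{"angular":[0,0,21],"travel":[-0.0264,0.0025,0],"hand":0.86},{"angular":[0,0,24],"travel":[-0.0302,0.0021,0],"hand":0.86},{"angular":[0,0,27],"travel":[-0.034,0.0015,0],"hand":0.86},{"angular":[0,0,30],"travel":[-0.0377,0.0006,0],"hand":0.86},{"angular":[0,0,33],"travel":[-0.0414,-0.0004,0],"hand":0.86},{"angular":[0,0,36],"travel":[-0.045,-0.0016,0],"hand":0.86},{"angular":[0,0,39],"travel":[-0.0485,-0.003,0],"hand":0.86},{"angular":[0,0,42],"travel":[-0.052,-0.0046,0],"hand":0.86},{"angular":[0,0,45],"travel":[-0.0554,-0.0064,0],"hand":0.86},{"angular":[0,0,48],"travel":[-0.0586,-0.0083,0],"hand":0.86},{"angular":[0,0,51],"travel":[-0.0618,-0.0104,0],"hand":0.86},{"angular":[0,0,54],"travel":[-0.0649,-0.0127,0],"hand":0.86},{"angular":[0,0,57],"travel":[-0.0678,-0.0151,0],"hand":0.86},{"angular":[0,0,60],"travel":[-0.0706,-0.0177,0],"hand":0.86}]'; python3 -c "
from h import *
st()"
```

```text
t: 11.88
tool_pos: [0.5318, -0.0356, 0.2465]
orientation: [-179.9, -0.3, -36.9]
ft_force: [5.5, -0.8, -3.5]
width: 0.0123
finger_force: 2.6
{'t': 11.883, 'qpos': [-4.795, 13.082, 4.786, 107.224, -1.14, 59.477, -126.46], 'tool_pos': [0.532, -0.036, 0.247], 'orientation': [-179.92, -0.273, -36.902], 'ft_force': [5.488, -0.827, -3.529], 'width': 0.012}
```

```bash
python3 -m creep '[{"angular":[0,0,0],"travel":[0.015,0,0],"hand":0.86},{"angular":[0,0,0],"travel":[0.03,0,0],"hand":0.86},{"angular":[0,0,0],"travel":[0.03,0,-0.03],"hand":0.86},{"angular":[0,0,0],"travel":[0.03,0,-0.06],"hand":0.86},{"angular":[0,0,-90],"travel":[0.03,0,-0.085],"hand":0.86},{"angular":[0,0,-90],"travel":[0.03,0,-0.085],"hand":0.86},{"angular":[0,0,-90],"travel":[0.03,0,-0.085],"hand":0.86},{"angular":[0,0,-90],"travel":[0.03,0,-0.085],"hand":0.86},{"angular":[0,0,-90],"travel":[0.03,0,-0.085],"hand":0.86},{"angular":[0,0,-90],"travel":[0.03,0,-0.085],"hand":0.86},{"angular":[0,0,-90],"travel":[0.03,0,-0.085],"hand":0.86},{"angular":[0,0,-90],"travel":[0.03,0,-0.085],"hand":0.86},{"angular":[0,0,-90],"travel":[0.03,0,-0.085],"hand":0.86},{"angular":[0,0,-90],"travel":[0.03,0,-0.085],"hand":0.86},{"angular":[0,0,-90],"travel":[0.03,0,-0.085],"hand":0.86},{"angular":[0,0,-90],"travel":[0.03,0,-0.085],"hand":0.86},{"angular":[0,0,-90],"travel":[0.03,0,-0.085],"hand":0.86},{"angular":[0,0,-90],"travel":[0.03,0,-0.085],"hand":0.86}]' && python3 -m creep '[{"angular":[0,0,-90],"travel":[0,0,0],"hand":0.86},{"angular":[0,0,-90],"travel":[0,0,0],"hand":0.86},{"angular":[0,0,-90],"travel":[0,0,0],"hand":0.86},{"angular":[0,0,-90],"travel":[0,0,0],"hand":0.86},{"angular":[0,0,-90],"travel":[0,0,0],"hand":0.86},{"angular":[0,0,-90],"travel":[0,0,0],"hand":0.86},{"angular":[0,0,-90],"travel":[0,0,0],"hand":0.86},{"angular":[0,0,-90],"travel":[0,0,0],"hand":0.86},{"angular":[0,0,-90],"travel":[0,0,0],"hand":0.86},{"angular":[0,0,-90],"travel":[0,0,0],"hand":0.86},{"angular":[0,0,-90],"travel":[0,0,0],"hand":0.86},{"angular":[0,0,-90],"travel":[0,0,0],"hand":0.86},{"angular":[0,0,-90],"travel":[0,0,0],"hand":0.86},{"angular":[0,0,-90],"travel":[0,0,0],"hand":0.86}]'; python3 -c "
from h import *
import cv2
st()
b=np.hstack([cam('scene')['frame'][165:265,240:340],cam('top')['frame'][150:250,220:320]])[:,:,::-1];cv2.imwrite('pics/c7.png',cv2.resize(b,None,fx=4,fy=4,interpolation=2))"
```

```text
t: 13.38
tool_pos: [0.5541, -0.0529, 0.3316]
orientation: [180.0, 0.0, 53.3]
ft_force: [0.3, 0.3, 0.3]
width: 0.0118
finger_force: 0.0
t: 14.55
tool_pos: [0.5542, -0.0528, 0.3314]
orientation: [-180.0, 0.0, 143.2]
ft_force: [-0.2, -0.1, 0.2]
width: 0.0127
finger_force: 0.0
{'t': 14.55, 'qpos': [14.695, 12.799, -16.424, 96.445, 3.825, 71.285, 50.595], 'tool_pos': [0.554, -0.053, 0.331], 'orientation': [-179.985, 0.031, 143.164], 'ft_force': [-0.245, -0.084, 0.15], 'width': 0.013}
```

View pics/c7.png

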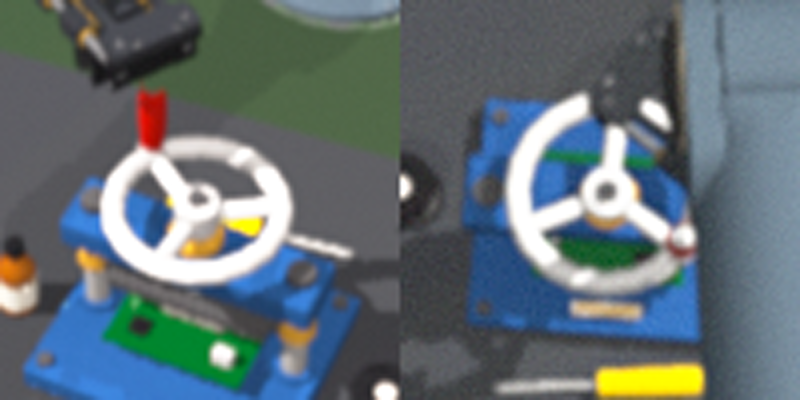

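The retreated gripper leaves the handle in view: scene from top (278,188) to foot (278.2,202), top view (290.5,210). I'll work out the handle angle from these.

```bash
python3 -c "
from h import *
for s,t in(((307.1,198.2),(257.3,214.5)),((278.1,195.2),(290.5,210))):
  h,f=tri(s,t); v=h[:2]-[.556,.0335]; print(h.round(4),np.degrees(np.arctan2(v[1],v[0])),np.hypot(*v))
h=np.array([.556,.034])+.07*np.array([np.cos(np.radians(-127)),np.sin(np.radians(-127))]);print(h)
to([.5315,-.036,.246],143.2)"
```

```text
[0.5015 0.0741 0.2377] 143.29746837538406 0.06792013656988094
[ 0.5158 -0.0229  0.2295] -125.44809461115577 0.06924673115210037
[ 0.51387295 -0.02190449]
travel [ 0.0282 -0.0005  0.0853] dyaw(toolz) -0.1376835378881367
```

```bash
python3 -m creep '[{"angular":[0,0,0],"travel":[0,0,0.03],"hand":0.86},{"angular":[0,0,0],"travel":[0,0,0.06],"hand":0.86},{"angular":[0,0,0],"travel":[0,0,0.085],"hand":0.86},{"angular":[0,0,0],"travel":[0,0,0.085],"hand":0.86},{"angular":[0,0,0],"travel":[0.01,0,0.085],"hand":0.86},{"angular":[0,0,0],"travel":[0.02,0,0.085],"hand":0.86},{"angular":[0,0,0],"travel":[0.025,0,0.085],"hand":0.86},{"angular":[0,0,0],"travel":[0.028,0,0.085],"hand":0.86},{"angular":[0,0,0],"travel":[0.03,0,0.085],"hand":0.86},{"angular":[0,0,0],"travel":[0.03,0,0.085],"hand":0.86}]'; python3 -c "
from h import *
st()"
```

```text
t: 15.58
tool_pos: [0.5316, -0.0342, 0.248]
orientation: [179.9, 0.2, 143.2]
ft_force: [2.1, -0.1, 2.0]
width: 0.0122
finger_force: 1.1
{'t': 15.583, 'qpos': [13.434, 14.075, -17.054, 106.136, 4.767, 60.183, 47.683], 'tool_pos': [0.532, -0.034, 0.248], 'orientation': [179.85, 0.248, 143.173], 'ft_force': [2.07, -0.123, 2.041], 'width': 0.012}
```

Light contact of about 2 N. Next is a 60° arc with the signs flipped.

```bash
python3 -m creep '[{"angular":[0,0,3],"travel":[0.0037,-0.001,0],"hand":0.86},{"angular":[0,0,6],"travel":[0.0074,-0.0017,0],"hand":0.86},{"angular":[0,0,9],"travel":[0.0112,-0.0023,0],"hand":0.86},{"angular":[0,0,12],"travel":[0.015,-0.0026,0],"hand":0.86},{"angular":[0,0,15],"travel":[0.0188,-0.0028,0],"hand":0.86},{"angular":[0,0,18],"travel":[0.0226,-0.0028,0],"hand":0.86},{"angular":[0,0,21],"travel":[0.0264,-0.0025,0],"hand":0.86},{"angular":[0,0,24],"travel":[0.0302,-0.0021,0],"hand":0.86},{"angular":[0,0,27],"travel":[0.034,-0.0015,0],"hand":0.86},{"angular":[0,0,30],"travel":[0.0377,-0.0006,0],"hand":0.86},{"angular":[0,0,33],"travel":[0.0414,0.0004,0],"hand":0.86},{"angular":[0,0,36],"travel":[0.045,0.0016,0],"hand":0.86},{"angular":[0,0,39],"travel":[0.0485,0.003,0],"hand":0.86},{"angular":[0,0,42],"travel":[0.052,0.0046,0],"hand":0.86},{"angular":[0,0,45],"travel":[0.0554,0.0064,0],"hand":0.86},{"angular":[0,0,48],"travel":[0.0586,0.0083,0],"hand":0.86},{"angular":[0,0,51],"travel":[0.0618,0.0104,0],"hand":0.86},{"angular":[0,0,54],"travel":[0.0649,0.0127,0],"hand":0.86},{"angular":[0,0,57],"travel":[0.0678,0.0151,0],"hand":0.86},{"angular":[0,0,60],"travel":[0.0706,0.0177,0],"hand":0.86}]'; python3 -c "
from h import *
st()"
```

```text
t: 17.25
tool_pos: [0.4854, 0.0198, 0.247]
orientation: [179.8, 0.2, 82.9]
ft_force: [2.1, -5.5, 1.2]
width: 0.0122
finger_force: 2.7
{'t': 17.25, 'qpos': [3.19, 9.341, -11.921, 111.952, 2.474, 58.824, -16.97], 'tool_pos': [0.485, 0.02, 0.247], 'orientation': [179.847, 0.16, 82.885], 'ft_force': [2.081, -5.459, 1.208], 'width': 0.012}
```

```bash
python3 -m creep '[{"angular":[0,0,3],"travel":[0.0037,-0.001,0],"hand":0.86},{"angular":[0,0,6],"travel":[0.0074,-0.0017,0],"hand":0.86},{"angular":[0,0,9],"travel":[0.0112,-0.0023,0],"hand":0.86},{"angular":[0,0,12],"travel":[0.015,-0.0026,0],"hand":0.86},{"angular":[0,0,15],"travel":[0.0188,-0.0028,0],"hand":0.86},{"angular":[0,0,18],"travel":[0.0226,-0.0028,0],"hand":0.86},{"angular":[0,0,21],"travel":[0.0264,-0.0025,0],"hand":0.86},{"angular":[0,0,24],"travel":[0.0302,-0.0021,0],"hand":0.86},{"angular":[0,0,27],"travel":[0.034,-0.0015,0],"hand":0.86}]'; cat >> h.py <<'E'
import cv2
def red(im):  # BGR
    c=im[170:240,255:330].astype(int); m=(c[:,:,2]>120)&(c[:,:,1]<70)&(c[:,:,0]<70); y,x=np.nonzero(m)
    w=y<y.max()-2; return len(x),x.mean()+255,y.mean()+170,np.percentile(y,[2,98])+170
E
python3 -c "
from h import *
st()
print('start',red(cv2.imread('pics/scene0.png'))); f=cam('scene')['frame'][:,:,::-1]; print('now',red(f))
for da in (0,10,20): 
  a=np.radians(143.4+da); print(da,proj('scene',[.556+.07*np.cos(a),.0335+.07*np.sin(a),.241-(.006 if 1 else 0)]),proj('scene',[.556+.07*np.cos(a),.0335+.07*np.sin(a),.241]))
"
```

```text
t: 18.0
tool_pos: [0.4865, 0.0538, 0.2465]
orientation: [180.0, 0.2, 55.9]
ft_force: [-2.3, -4.2, 2.8]
width: 0.0122
finger_force: 2.4
{'t': 18.0, 'qpos': [-2.119, 9.749, -10.426, 111.485, 2.238, 59.088, -47.654], 'tool_pos': [0.486, 0.054, 0.247], 'orientation': [179.981, 0.218, 55.898], 'ft_force': [-2.263, -4.244, 2.803], 'width': 0.012}
start (90, np.float64(306.73333333333335), np.float64(197.2111111111111), array([191., 204.]))
now (84, np.float64(305.42857142857144), np.float64(197.72619047619048), array([191.66, 204.34]))
0 [306.83010559 198.48743511] [306.90921285 197.22514884]
10 [304.48348965 196.35061673] [304.55585485 195.08741759]
20 [301.69314691 194.54056253] [301.75763492 193.27660893]
```

About 4° short. I'll push 4° more, then back off and rise.

```bash
python3 -m creep '[{"angular":[0,0,2],"travel":[0.0025,-0.0007,0],"hand":0.86},{"angular":[0,0,4],"travel":[0.005,-0.0012,0],"hand":0.86},{"angular":[0,0,4],"travel":[0.005,-0.0012,0],"hand":0.86},{"angular":[0,0,4],"travel":[-0.01,-0.0012,0],"hand":0.86},{"angular":[0,0,4],"travel":[-0.03,-0.0012,0],"hand":0.86},{"angular":[0,0,4],"travel":[-0.035,-0.0012,-0.03],"hand":0.86},{"angular":[0,0,4],"travel":[-0.035,-0.0012,-0.07],"hand":0.86},{"angular":[0,0,4],"travel":[-0.035,-0.0012,-0.1],"hand":0.86},{"angular":[0,0,4],"travel":[-0.035,-0.0012,-0.13],"hand":0.86},{"angular":[0,0,4],"travel":[-0.035,-0.0012,-0.13],"hand":0.86},{"angular":[0,0,4],"travel":[-0.035,-0.0012,-0.13],"hand":0.86},{"angular":[0,0,4],"travel":[-0.035,-0.0012,-0.13],"hand":0.86}]'
python3 -c "
from h import *
st()
f=np.ascontiguousarray(cam('scene')['frame'][:,:,::-1]); print('now',red(f))
s0=cv2.imread('pics/scene0.png')
b=np.hstack([s0[170:260,250:345],f[170:260,250:345]]);cv2.imwrite('pics/c8.png',cv2.resize(b,None,fx=4.2,fy=4.2,interpolation=2))
d=np.abs(s0.astype(int)-f).sum(2); print('bystander diff px', {n:int((d[y0:y1,x0:x1]>120).sum()) for n,(x0,y0,x1,y1) in dict(flux=(232,220,252,248),spool=(322,252,350,280),mug=(415,230,465,270),pd=(385,275,445,332),tin=(143,195,170,220),board=(148,170,195,197)).items()})
"
```

```text
t: 19.05
tool_pos: [0.4661, 0.028, 0.3755]
orientation: [-179.9, 0.0, 52.2]
ft_force: [0.4, -0.5, -0.3]
width: 0.0124
finger_force: 0.0
{'t': 19.05, 'qpos': [0.005, 1.886, -8.838, 103.022, 0.271, 75.166, -46.658], 'tool_pos': [0.466, 0.028, 0.376], 'orientation': [-179.944, 0.019, 52.24], 'ft_force': [0.36, -0.488, -0.258], 'width': 0.012}
now (87, np.float64(306.5977011494253), np.float64(198.41379310344828), array([193., 205.]))
bystander diff px {'flux': 0, 'spool': 0, 'mug': 0, 'pd': 0, 'tin': 0, 'board': 0}
```

View pics/c8.png

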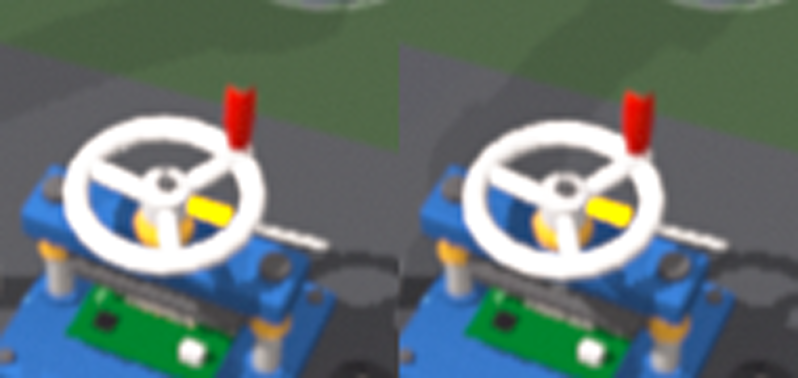

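The before and after crops show the same spoke and handle positions, with the wheel slightly lower. The handle is now at (306.6,198.4), against an expected (306.65,198.5). The gripper is clear and the bystanders haven't moved, so I'm handing in.

```bash
python3 -c "
from workcell import order
print(order.sign_off())"
```

```text
the job is handed in; nothing more can be done
None
```

I pushed the wheel one full turn clockwise. By the camera check the handle is back within about 2° of its start, and no bystander I checked in the pictures had moved. The gripper is clear, and the job is handed in at about 19 s with no verdict shown.

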